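# Weigh the sample carriers on the spring scale and set them out for the record

## Robot

A 7-joint arm with a two-finger parallel gripper is mounted at the origin on a cart in front of the work surface, level with it; the furniture and walls round the work are solid. World frame = base frame: x ahead of the robot, y to its left, z up, the work surface at z = 0. Lengths are in mm, angles in degrees, forces in N, time in s.
With the tool pointing down it reaches from about 425 to 975 mm from the base axis. Payload 16.7 kg.
Tool frame: the origin (TCP) lies midway between the tips of the shut fingers; the grasp point (between the pads) lies 19 mm behind it; z points along the fingers, y is the line along which they close (so a half turn about z gives the same grasp; the last joint's range is limited). The gripper opens to 85 mm and grips with 20 to 120 N. Pads are 22 mm wide; open, the fingers measure 114 mm over their backs; the gripper's body (76 mm by 85 mm) begins 54 mm behind the grasp point. The pads swing forward as they close: fully open they stand 13 mm farther back than shut.
Start: joints at [61.965, 24.414, 4.234, 92.017, -1.954, 63.644, -3.845], TCP at [224.944, -636.377, 231.302] pointing down, gripper open.
Joint ranges: [-163.25, 163.25], [-28.42, 122.38], [-70.27, 78.77], [12.13, 141.07], [-58.53, 238.53], [9.26, 117.41], [-156.51, 156.51]. Speed limits (degrees/s): [108.29, 108.29, 136.94, 136.94, 172.46, 172.46, 172.46].

## Interface

Orientations are given as a 3x3 rotation matrix whose columns are the frame's x, y, z axes.
In Python, from plant import move_pose, movel, goto_joints, ungrasp, grab, sleep, solve_ik, read_camera, calibration, IKError, job_done, get_time_s, get_joints, get_joint_vel, get_tau, get_eef_pos, get_eef_rot, get_ft_force, get_ft_torque, get_width, get_finger_force gives the robot as it stands. Calls block until the motion is done:
- move_pose(position, orientation): joint-space move of the TCP to a pose.
- movel(position, rot=None, feed=150, f_stop=None): straight line of the TCP; rot=None keeps the orientation; feed is the mean speed in mm/s. With f_stop (N) it stops when the force on the tool has changed by that much, and returns True; else False.
- goto_joints(angles): joint-space move.
- ungrasp() and grab(effort=None): open the fingers fully, or close them until they stop; effort is the grip in N (None keeps the last).
- sleep(seconds).
- solve_ik(position, orientation): joint angles nearest the present ones, or None.
- read_camera(name): name is "scene" or "side" or "wrist"; returns (picture, depth): 420x560x3 uint8, blue, green, red; 420x560 float32, mm along the optical axis (not along the pixel's ray), 0 where there is no reading.
- calibration(name): a dict with "fovy" (degrees; the focal length in pixels is half the picture's height over the tangent of half this angle, whatever the lens; pixels are square), "cx", "cy" (the principal point, pixels), "R" (3x3) and "t" (3): a world point X has camera coordinates R X + t; the wrist camera has in their place "mount" (4x4, takes a point from camera to tool coordinates, whose origin is the TCP and whose axes are the flange's). Camera axes: x right, y down, z forward; pixel columns grow to the right and rows downward; lengths in mm; the calibration is good to about 2 mm. A picture is of the moment at which its call begins: read the wrist's pose just before it. calibration takes no time and is no camera call.
A pose or a line that the arm cannot do raises IKError and nothing moves.
- job_done(): hands the job in; it is judged then, once.
Readings, each from a call of its own:
- get_time_s(): time.
- get_joints(): joint angles.
- get_joint_vel(): joint speeds.
- get_tau(): joint torques, N m.
- get_eef_pos(): TCP position.
- get_eef_rot(): TCP orientation.
- get_ft_force(): force on the tool from outside, world axes, zero at the start.
- get_ft_torque(): the same for the moment, N m.
- get_width(): finger opening in mm.
- get_finger_force(): force on a finger pad.
Only numpy, scipy, OpenCV 4.12 (cv2) and the standard library are available. Lean on these libraries where they do the work, as an engineer would, in place of code of your own. Each camera call takes 0.05 s, during which the arm holds its last target. There are 200 camera calls.

## Task

Weigh the soil-sample carriers that are on the bench, in the order red, yellow, blue: hang each one by its eye alone on the spring scale's hook, let go and leave it until it hangs still with the scale settled for at least a second, then take it off and stand it upright in the tray bay of its own colour. Finally, with the carriers in the tray, lay the steel straightedge flat on the bench, flush along the tray's front edge (the long side towards the robot) and near the middle of that edge, for the record photo. Leave the other things on the bench where they are.

Things in the scene. Friction and masses are not known exactly. Their poses are not given: they have to be found in the camera images.
- carrier_red_mid (a point): centre, 86 mm above the underside, of the loose sample carrier with the red grip (may be absent; 172 mm tall, 240 to 580 g, pan 80 mm across). Grasp its solid grip from above: 22 mm along y, 14 mm along x, from 40 to 86 mm above this point. The eye, the underside of the peak of its top bar where the hook bears, is 33 mm above this point. x through the window, z up
- carrier_yellow_mid (a point): centre, 86 mm above the underside, of the loose sample carrier with the yellow grip (may be absent; 172 mm tall, 240 to 580 g, pan 80 mm across). Grasp its solid grip from above: 22 mm along y, 14 mm along x, from 40 to 86 mm above this point. The eye, the underside of the peak of its top bar where the hook bears, is 33 mm above this point. x through the window, z up
- carrier_blue_mid (a point): centre, 86 mm above the underside, of the loose sample carrier with the blue grip (may be absent; 172 mm tall, 240 to 580 g, pan 80 mm across). Grasp its solid grip from above: 22 mm along y, 14 mm along x, from 40 to 86 mm above this point. The eye, the underside of the peak of its top bar where the hook bears, is 33 mm above this point. x through the window, z up
- hook (a point): top of the saddle (17 mm long, level) of the scale's steel hook, where an eye rests; moves with the hook, z about 0.204 unloaded. The 8 mm rod comes out of the scale along -x of this frame (towards the robot), 8 mm above the saddle, dips into it and turns up to the tip: 30 mm along -x, its top 20 mm above the saddle. x into the scale, z up
- scale: fixed green spring scale, box 50 mm (x) by 90 mm (y), 282 mm tall, on a foot 12 mm high; origin at the bench under the box's centre. The hook's saddle is 122.5 mm along its -x, so 97 mm before the box's front face and 52 mm before the foot
- scale_hook (a joint): how far the scale's hook is pulled down, m: 0 unloaded, 0.06 at the stop; a spring of 160 N/m, so a carrier pulls it 15 to 36 mm down; it bobs for about a second before it settles; a carrier that is knocked while it hangs swings for up to 8 s
- tray: fixed grey tray, 115 mm along x, 330 mm along y, walls 18 mm high and 5 mm thick, three bays in a row along y; origin at the centre of its underside on the bench. Its front edge is the outer face of the long wall at x = -57.5 mm, towards the robot. Axes: x away from the robot, y along the row towards the red bay, z up
- bay_red (a point): centre of the floor of the red bay (left as seen from the robot in the tray), 103 x 105 mm inside, floor 6 mm above the bench; same axes as the tray
- bay_yellow (a point): centre of the floor of the yellow bay (middle in the tray), 103 x 105 mm inside, floor 6 mm above the bench; same axes as the tray
- bay_blue (a point): centre of the floor of the blue bay (right as seen from the robot in the tray), 103 x 105 mm inside, floor 6 mm above the bench; same axes as the tray
- straightedge_mid (a point): centre (24 mm above the underside) of the loose steel straightedge: a bar 200 mm along y, 40 mm along x, 6 mm thick, 220 g, with an orange block grip on its middle, 36 mm along y by 16 mm along x, from 6 to 48 mm above the underside. Both long edges are straight and alike
- tin_near: aluminium moisture tin, 69 mm across, 44 mm high, a bystander; origin under its centre
- vial_white: sample vial with white cap, 34 mm across, 77 mm high, a bystander; origin under its centre
- vial_redcap: sample vial with red cap, 28 mm across, 65 mm high, a bystander; origin under its centre
- carrier_red: the same carrier; origin under its centre. A pan 8 mm thick holds a fixed reddish core, 54 mm across, top at 63 mm. An upright metal frame in its y-z plane, 10 mm thick, 74 mm wide, leaves a window open along x above the core: 62 mm wide, from 63 mm up to the top bar, which rises from 103 mm at the sides to the eye, 119 mm, in the middle
- carrier_yellow: the same carrier; origin under its centre. A pan 8 mm thick holds a fixed grey core, 54 mm across, top at 63 mm. An upright metal frame in its y-z plane, 10 mm thick, 74 mm wide, leaves a window open along x above the core: 62 mm wide, from 63 mm up to the top bar, which rises from 103 mm at the sides to the eye, 119 mm, in the middle
- carrier_blue: the same carrier; origin under its centre. A pan 8 mm thick holds a fixed brick-coloured core, 54 mm across, top at 63 mm. An upright metal frame in its y-z plane, 10 mm thick, 74 mm wide, leaves a window open along x above the core: 62 mm wide, from 63 mm up to the top bar, which rises from 103 mm at the sides to the eye, 119 mm, in the middle
- straightedge: the steel straightedge; origin at the centre of its underside
Things that resemble listed ones, but are neither listed nor needed, are in the scene too. Leave any green look-alike of the carrier_blue alone.

How it is judged:
By the outcome, as a careful person would: the job done as asked, in the order asked, and still so for the second after the job is handed in, with the robot touching nothing.
Of carrier_red, carrier_yellow, carrier_blue only 2 to 3 are there at a start; the rules pass over those that are not, and their reading is None.
At some moment in a run one of straightedge, carrier_red, carrier_yellow, carrier_blue may be knocked a few centimetres aside while the robot is not near it.
Once in a run the grip may slacken for a moment while it holds something.
It also fails if it takes over 210 s, if anything falls off the work surface, if the arm or the gripper's body presses on something with over 40 N, if the wrist force passes 120 N, or if a joint passes its speed limit or range.

## Working session

There is one attempt and no reset: what is moved stays moved. The work goes in short steps, each a Python script; the robot and the scene stay as the last script left them, time stands still between calls to the robot, and variables do not carry over. Pictures are saved under pics/ and viewed, at most 14 in all, crops included, and the job is handed in when it is done.

```bash
ls; mkdir -p pics; cat > h.py <<'E'
import numpy as np, cv2
from plant import *
def K(c):
    f=210/np.tan(np.radians(c['fovy'])/2); return f,c['cx'],c['cy']
def cam(name):
    c=calibration(name); p=np.array(get_eef_pos()); R=np.array(get_eef_rot())
    img,d=read_camera(name)
    if 'mount' in c:
        T=np.eye(4);T[:3,:3]=R;T[:3,3]=p;M=T@np.array(c['mount']); Rw,tw=M[:3,:3],M[:3,3]
    else:
        Rw=np.array(c['R']).T; tw=-Rw@np.array(c['t'])
    return dict(img=img,d=d,k=K(c),R=Rw,o=tw)
def ray(v,u,w):
    f,cx,cy=v['k']; r=v['R']@np.array([(u-cx)/f,(w-cy)/f,1.]); return r
def onz(v,u,w,z):
    r=ray(v,u,w); return v['o']+r*(z-v['o'][2])/r[2]
def cloud(v):
    f,cx,cy=v['k']; h,w=v['d'].shape; U,W=np.meshgrid(np.arange(w),np.arange(h))
    P=np.stack([(U-cx)/f,(W-cy)/f,np.ones_like(U,float)],-1)*v['d'][...,None]
    return P@v['R'].T+v['o']
E
python3 - <<'E'
from h import *
print(get_time_s(),get_eef_pos(),get_eef_rot())
for n in('scene','side','wrist'):
    v=cam(n);cv2.imwrite(f'pics/{n}0.png',v['img']);print(n,v['k'],v['o'],v['R'][:,2],(v['d']>0).mean())
a=[cv2.imread(f'pics/{n}0.png') for n in('scene','side')]
E
```

```text
pics
0.0 [ 224.76677363 -636.01886724  230.5966639 ] [[ 9.42842431e-01  3.33238400e-01 -5.64432809e-04]
 [ 3.33238854e-01 -9.42841659e-01  1.21358721e-03]
 [-1.27756905e-04 -1.33231246e-03 -9.99999104e-01]]
scene (np.float64(466.1273641953856), 282.6946676092119, 212.16135881436114) [-332.50510978  975.44927746  996.54978373] [ 0.56687085 -0.5947273  -0.57004989] 0.9960841836734694
side (np.float64(487.06642442094017), 280.0821824328797, 211.23861899880623) [-271.53735495 1461.66794784 1042.01342681] [ 0.4233324  -0.76649777 -0.48298121] 0.9962882653061225
wrist (np.float64(361.48076510789883), 277.94219078602504, 206.2882527762746) [ 302.00243472 -609.90430502  372.60290126] [-0.29584656 -0.10412189 -0.94954381] 0.9960119047619047
```

View pics/scene0.png

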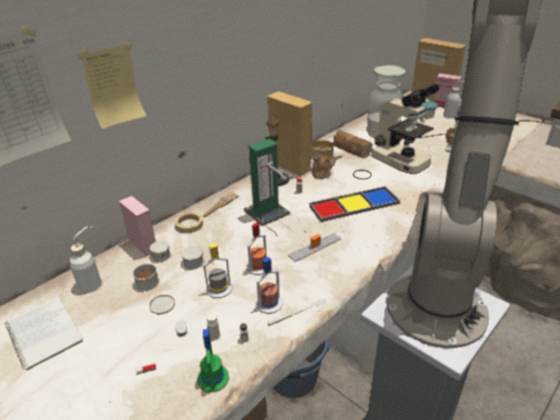

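View pics/side0.png

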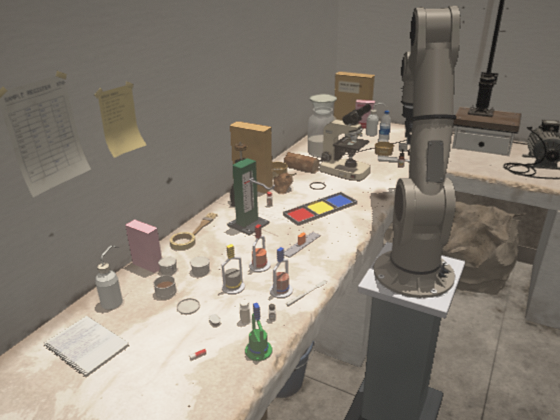

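The scene view shows red grip at (256,229), yellow at (214,250), blue at (267,264); the green look-alike (blue grip on a green body) is at (211,375). The scale is at (264,180) with its hook at (283,172), the tray at (355,203) and the straightedge at (315,243). The side view agrees, so all three carriers are present. Next I triangulate the grips from both views.

```bash
cat >> h.py <<'E'
def hsvmask(img,col):
    h=cv2.cvtColor(img,cv2.COLOR_BGR2HSV); H,S,V=cv2.split(h)
    r={'red':((H<6)|(H>174))&(S>190)&(V>90),'yellow':(H>22)&(H<33)&(S>170)&(V>110),'blue':(H>105)&(H<128)&(S>150)&(V>60),'orange':(H>7)&(H<18)&(S>190)&(V>140),
       'green':(H>60)&(H<90)&(S>100)}[col]
    return r.astype(np.uint8)*255
def blobs(v,col,mina=15):
    n,l,s,c=cv2.connectedComponentsWithStats(hsvmask(v['img'],col))
    return [(tuple(np.round(c[i],1)),s[i].tolist(),l==i) for i in range(1,n) if s[i][4]>=mina]
def tri(v1,p1,v2,p2):
    a,b=ray(v1,*p1),ray(v2,*p2); A=np.stack([a,-b],1); s=np.linalg.lstsq(A,v2['o']-v1['o'],rcond=None)[0]
    q1,q2=v1['o']+s[0]*a,v2['o']+s[1]*b; return (q1+q2)/2,np.linalg.norm(q1-q2)
E
python3 - <<'E'
from h import *
for n in('scene','side'):
    v=cam(n);P=cloud(v)
    for c in('red','yellow','blue','orange','green'):
        for ce,s,m in blobs(v,c):
            q=P[m&(v['d']>0)]; 
            print(n,c,ce,s,np.median(q,0).round(),q.min(0).round(),q.max(0).round())
E
```

```text
scene red (np.float64(327.8), np.float64(208.4)) [315, 202, 27, 14, 230] [ 543. -188.    5.] [ 495. -242.    0.] [ 589. -139.   13.]
scene yellow (np.float64(353.9), np.float64(202.4)) [341, 196, 27, 14, 256] [ 493. -288.    5.] [ 444. -339.   -1.] [ 545. -233.   12.]
scene yellow (np.float64(213.0), np.float64(246.5)) [211, 245, 5, 4, 18] [522. 367. 169.] [520. 360. 160.] [527. 374. 172.]
scene blue (np.float64(379.0), np.float64(196.6)) [366, 190, 28, 15, 260] [ 445. -385.    6.] [ 391. -441.   -1.] [ 495. -331.   13.]
scene blue (np.float64(266.7), np.float64(264.0)) [263, 258, 7, 14, 67] [365. 311. 161.] [361. 300. 135.] [376. 319. 174.]
scene blue (np.float64(206.4), np.float64(337.4)) [204, 330, 6, 18, 62] [287. 585. 166.] [283. 576. 131.] [303. 591. 174.]
scene orange (np.float64(315.4), np.float64(237.6)) [312, 236, 8, 4, 20] [431.  21.  45.] [422.   6.  42.] [439.  34.  52.]
scene green (np.float64(262.5), np.float64(146.1)) [250, 139, 26, 15, 167] [701. -16. 280.] [ 676. -208.  182.] [842.  25. 285.]
scene green (np.float64(253.5), np.float64(161.8)) [251, 154, 6, 16, 32] [708.  23. 230.] [696.  16. 195.] [725.  27. 262.]
scene green (np.float64(274.7), np.float64(201.2)) [273, 196, 4, 11, 16] [680. -46.  51.] [675. -55.  27.] [683. -36.  72.]
scene green (np.float64(211.9), np.float64(372.6)) [198, 349, 30, 42, 773] [276. 594.  48.] [257. 545.   1.] [330. 620. 124.]
side green (np.float64(268.4), np.float64(351.4)) [266, 344, 5, 13, 25] [263. 578.  11.] [258. 551.   5.] [276. 594.  25.]
```

```bash
cat >> h.py <<'E'
def down(a,flip=False):
    a=np.radians(a)+(np.pi if flip else 0); c,s=np.cos(a),np.sin(a)
    return np.array([[c,s,0],[s,-c,0],[0,0,-1.]])
E
python3 - <<'E'
from h import *
def go(p,a):
    q=solve_ik(p,down(a)); print(p,a,None if q is None else np.round(q)); 
    if q is not None: move_pose(p,down(a)); return True
print(get_joints())
go([190,-460,380],-60)
for i,(p,a) in enumerate([([430,-260,380],-26),([455,10,400],0),([395,290,380],20)]):
    if go(p,a):
        v=cam('wrist'); cv2.imwrite(f'pics/w{i}.png',v['img']); np.save(f'v{i}.npy',v,allow_pickle=True); print(v['o'],get_time_s())
E
```

```text
[61.96424169 24.43115218  4.23383623 92.03186031 -1.95357836 63.64299348
 -3.84407235]
[190, -460, 380] -60 [ 45.   1.  16. 103.  -0.  76. -89.]
[430, -260, 380] -26 [ 26.   2.  -2. 102.   0.  76. -92.]
[ 502.53438386 -297.5546675   521.94271288] 2.8833
[455, 10, 400] 0 [ 10.  -3. -18. 104.  -1.  78. -98.]
[536.88929634   7.51099325 541.72631048] 3.9917
[395, 290, 380] 20 [  -7.    3.  -38.  101.    2.   76. -115.]
[472.9534101  315.34756712 521.8568278 ] 5.15
```

```bash
python3 - <<'E'
import cv2,numpy as np
a=[cv2.imread(f'pics/w{i}.png') for i in range(3)]
o=np.zeros((600,800,3),np.uint8)
for i,(r,c) in enumerate([(0,0),(0,1),(1,0)]): o[r*300:r*300+300,c*400:c*400+400]=cv2.resize(a[i],(400,300))
cv2.imwrite('pics/w_all.png',o)
E
```

```text
(no output)
```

View pics/w_all.png

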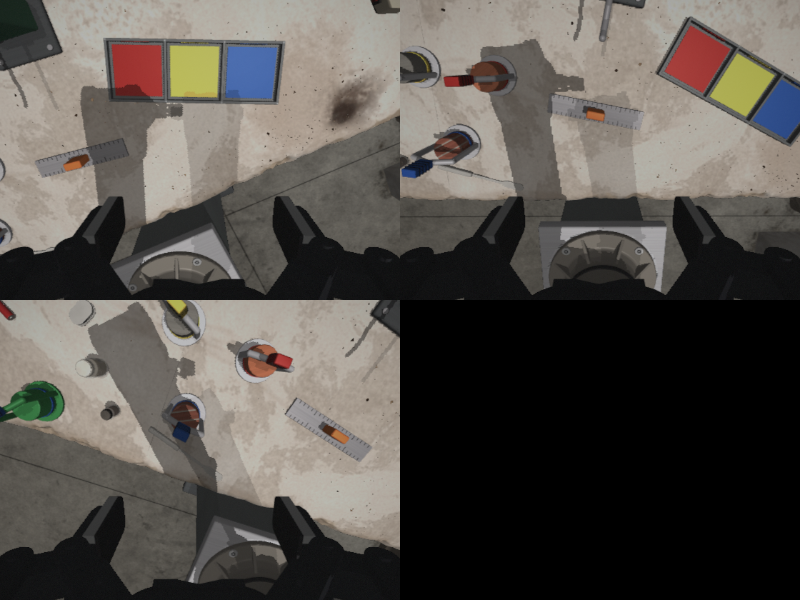

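Tray in view 0: bays red (137,70), yellow (194,70), blue (251,72), left to right red, yellow, blue as described. Straightedge at (85,157), hook at (605,20) in the second tile. Third tile: red grip (280,362), yellow (183,318), blue (183,425), and the green look-alike (35,402), which I leave alone.

```bash
python3 - <<'E'
from h import *
V=[np.load(f'v{i}.npy',allow_pickle=True).item() for i in range(3)]
C=[cloud(v) for v in V]
def rect(q): (c,s,a)=cv2.minAreaRect(q[:,:2].astype(np.float32)); return np.round(c,1),np.round(s,1),round(a,1)
# tray
for c in('red','yellow','blue'):
    for ce,s,m in blobs(V[0],c,1500):
        q=np.array([onz(V[0],u,w,6) for w,u in np.argwhere(m)]); print('bay',c,rect(q),q.mean(0).round(1),'depth z',np.median(C[0][m][:,2]).round(1))
for i in range(3):
    P=C[i];
    for c in('red','yellow','blue','orange'):
        for ce,s,m in blobs(V[i],c,60):
            q=P[m]; zt=np.percentile(q[:,2],95)
            if zt<30: continue
            t=q[abs(q[:,2]-zt)<5]; print(i,c,ce,s,'ztop',zt.round(1),'n',len(t),rect(t),t.mean(0).round(1))
# straightedge bar, hook
for i in(0,1,2):
    P=C[i]; m=(P[...,2]>2)&(P[...,2]<14)&(P[...,0]>330)&(P[...,0]<520)&(P[...,1]>-110)&(P[...,1]<130)
    n,l,s,c=cv2.connectedComponentsWithStats(m.astype(np.uint8))
    for k in range(1,n):
        if s[k,4]>300: print(i,'bar',s[k],rect(P[l==k]),P[l==k][:,2].mean())
P=C[1]; m=(P[...,2]>170)&(P[...,0]>480)&(P[...,0]<665)&(abs(P[...,1])<120)
q=P[m]; print('hook n',len(q)); 
for x in range(500,665,10):
    t=q[(q[:,0]>=x)&(q[:,0]<x+10)]
    if len(t): print(x,len(t),t[:,1].mean().round(1),np.percentile(t[:,2],[5,50,95]).round(1))
E
```

```text
1 blue (np.float64(12.4), np.float64(241.9)) [3, 236, 20, 13, 205] ztop 172.5 n 204 (array([373.3, 304.5]), array([19.6, 12.5]), 81.4) [373.7 304.1 170.7]
2 blue (np.float64(252.7), np.float64(188.7)) [242, 180, 22, 18, 227] ztop 172.4 n 227 (array([373. , 305.8]), array([19.9, 11.9]), 82.6) [373.1 305.8 171.3]
0 bar [  48  194  132   55 2767] (array([438.2,  14.9]), array([201.5,  40.6]), 78.6) 5.2069207751050905
1 bar [ 206  131  135   51 3181] (array([437.6,  14.5]), array([200. ,  40.6]), 78.6) 5.350835772437707
2 bar [ 399  137  122   90 3131] (array([437.2,  14.5]), array([201.6,  40.1]), 78.6) 5.637815979326152
hook n 1562
530 1002 7.5 [541.7 541.7 541.7]
550 10 3.4 [223.5 225.  226.6]
560 116 3.0 [218.8 225.1 227.7]
570 115 1.1 [209.5 213.5 218.4]
580 122 -1.0 [204.3 207.1 210. ]
590 131 -2.9 [204.5 206.7 208.4]
600 66 -4.3 [205.7 208.5 210.4]
```

```bash
sed -i "s/'red':.*V>90)/'red':((H<6)|(H>174))\&(S>170)\&(V>60)/; s/'yellow':.*V>110)/'yellow':(H>22)\&(H<34)\&(S>130)\&(V>60)/; s/'blue':(H>105)&(H<128)&(S>150)&(V>60)/'blue':(H>100)\&(H<128)\&(S>120)\&(V>30)/; s/(S>190)&(V>140)/(S>170)\&(V>80)/" h.py; sed -n '/def hsvmask/,/return/p' h.py
python3 - <<'E'
from h import *
move_pose([480,60,420],down(0))
v=cam('wrist'); np.save('v3.npy',v,allow_pickle=True); cv2.imwrite('pics/w3.png',v['img'])
V=[np.load(f'v{i}.npy',allow_pickle=True).item() for i in range(4)]
C=[cloud(v) for v in V]
def rect(q): (c,s,a)=cv2.minAreaRect(q[:,:2].astype(np.float32)); return np.round(c,1),np.round(s,1),round(a,1)
for i in(0,1,2,3):
    P=C[i]
    for c in('red','yellow','blue','orange'):
        for ce,s,m in blobs(V[i],c,60):
            q=P[m]; zt=np.percentile(q[:,2],95)
            t=q[abs(q[:,2]-zt)<5]; print(i,c,np.round(ce),s[4],'ztop',zt.round(1),'n',len(t),rect(t),t.mean(0).round(1))
P=C[0]; m=(P[...,2]>3)&(P[...,2]<40)&(P[...,0]>360)&(P[...,0]<640)&(P[...,1]>-480)&(P[...,1]<-100)
print('tray',rect(P[m]),np.percentile(P[m][:,2],[5,50,95]))
hv=[cv2.cvtColor(v['img'],cv2.COLOR_BGR2HSV)[tuple(x)] for v,x in()]
P=C[3]; m=(P[...,2]>170)&(P[...,0]>545)&(P[...,0]<800)&(abs(P[...,1])<120)
q=P[m]; print('box',rect(q[q[:,2]>270]),(q[:,2]>270).sum())
h=q[(q[:,2]<250)]; L=cv2.fitLine(h[h[:,0]<650][:,:2].astype(np.float32),cv2.DIST_HUBER,0,.01,.01).ravel(); print('hookline',L,np.degrees(np.arctan2(L[1],L[0])))
for x in range(545,665,8):
    t=q[(q[:,0]>=x)&(q[:,0]<x+8)]
    if len(t): print(x,len(t),t[:,1].mean().round(1),np.percentile(t[:,2],[5,50,95]).round(1))
E
```

```text
def hsvmask(img,col):
    h=cv2.cvtColor(img,cv2.COLOR_BGR2HSV); H,S,V=cv2.split(h)
    r={'red':((H<6)|(H>174))&(S>170)&(V>60),'yellow':(H>22)&(H<34)&(S>130)&(V>60),'blue':(H>100)&(H<128)&(S>120)&(V>30),'orange':(H>7)&(H<18)&(S>170)&(V>80),
       'green':(H>60)&(H<90)&(S>100)}[col]
    return r.astype(np.uint8)*255
0 red [192.  97.] 4434 ztop 7.7 n 4416 (array([ 540.3, -186. ]), array([90.4, 92.1]), 62.7) [ 542.3 -187.2    6.1]
0 yellow [261. 125.] 784 ztop 7.6 n 782 (array([ 461.2, -257.2]), array([102.2,  44.8]), 35.5) [ 467.1 -254.5    6.1]
0 blue [350. 101.] 4703 ztop 7.8 n 4692 (array([ 440.8, -378.3]), array([91.8, 93.5]), 62.6) [ 442.1 -378.8    6.2]
0 orange [105. 229.] 303 ztop 48.3 n 217 (array([439.2,  12.4]), array([33.4, 14. ]), 77.4) [439.1  12.   46.7]
1 red [443.  69.] 417 ztop 7.8 n 414 (array([ 558.5, -210.5]), array([62.7, 36.9]), 62.2) [ 559.5 -222.8    6.3]
1 red [ 73. 114.] 277 ztop 172.5 n 276 (array([512.4, 211.7]), array([20.3, 12.7]), 89.8) [512.5 211.6 171. ]
1 yellow [32. 85.] 108 ztop 23.8 n 87 (array([542. , 346.2]), array([45.4, 12.3]), 38.3) [540.5 3
[... 1868 characters left out ...]
.8, 11.3]), 56.1) [391.3 290.2  22.2]
3 blue [ 80. 247.] 502 ztop 171.9 n 194 (array([373.2, 304.5]), array([20.8, 12.4]), 82.7) [373.9 304.1 170.7]
tray (array([ 504.1, -286.7]), array([340.6, 185.5]), 70.3) [ 4.47859544  6.26528413 17.66985202]
box (array([561.4,  60.9]), array([0., 0.]), 0.0) 992
hookline [ 9.8025954e-01 -1.9771513e-01  5.9729498e+02 -2.6298590e+00] -11.4033785
553 16 3.6 [224.1 225.8 227.5]
561 1072 56.6 [226.4 561.8 561.8]
569 87 2.1 [211.5 215.  220.3]
577 80 0.4 [205.6 208.6 212.1]
585 81 -1.2 [204.  206.5 208. ]
593 90 -2.7 [204.3 206.8 208.6]
601 102 -4.3 [206.2 210.1 213.5]
609 98 -5.9 [211. 214. 216.]
617 97 -7.4 [212.4 214.9 216.3]
625 92 -8.9 [212.5 214.6 216.3]
```

View pics/w3.png

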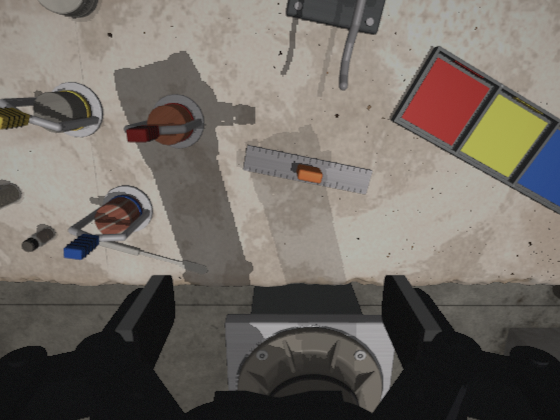

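Grip tops: red (512,212), yellow (527,362), blue (373,305), all at z≈172 as they should be. Tray yaw is about -27.3°, bay floors at z≈6. The hook saddle is near (591,-2,205) with yaw about -11°, and the bar centre is (437.5,14.6). These fit the text, so I check reachability and grasp red.

```bash
cat >> h.py <<'E'
HK=np.array([591.,-2.2,204.5]); HY=-11.; hx=np.array([np.cos(np.radians(HY)),np.sin(np.radians(HY)),0])
TY=-27.3; BAY=dict(red=[540.2,-186.3],yellow=[490.3,-282.5],blue=[440.6,-378.8])
def P(xy,z): return [float(xy[0]),float(xy[1]),float(z)]
def pick(xy,yaw,z=132,effort=80):
    R=down(yaw,True); move_pose(P(xy,235),R); f0=np.array(get_ft_force())
    hit=movel(P(xy,z),R,feed=100,f_stop=15); grab(effort)
    print('pick hit',hit,get_eef_pos().round(1),'w',get_width(),'ff',get_finger_force(),get_time_s()); return f0
E
python3 - <<'E'
from h import *
q0=get_joints()
for n,p,a in[('red',P([512.3,212],132),0),('yel',P([526.5,361],132),-24),('blue',P([373.3,305],132),-8),('pre',P(HK-110*hx,250),-11),('hk',P(HK,180),-11),('hkup',P(HK,300),-11)]+[(k,P(BAY[k],140),TY) for k in BAY]+[('se',P([437,14],40),-11)]:
    print(n,[None if (q:=solve_ik(p,down(a,f))) is None else np.round(q) for f in(False,True)])
E
```

```text
red [array([  -3.,   23.,  -32.,  111.,   15.,   50., -133.]), array([ 20.,  34., -64., 110.,  36.,  59.,  30.])]
yel [array([ -43.,   27.,    4.,  102.,   -2.,   51., -152.]), array([ -8.,  33., -44., 100.,  27.,  58.,   4.])]
blue [array([ -32.,   15.,  -17.,  121.,    6.,   45., -151.]), array([ -9.,  18., -43., 120.,  17.,  48.,  19.])]
pre [array([  12.,    7.,  -24.,  113.,    3.,   60., -114.]), array([ 16.,   7., -28., 113.,   4.,  61.,  66.])]
hk [array([  11.,   21.,  -21.,  105.,    9.,   56., -115.]), array([ 21.,  23., -34., 104.,  15.,  57.,  60.])]
hkup [array([  12.,   15.,  -22.,   97.,    6.,   69., -112.]), array([ 20.,  16., -32.,  97.,   9.,  70.,  65.])]
red [array([  22.,   21.,  -12.,  110.,    6.,   50., -110.]), array([ 31.,  22., -22., 109.,  11.,  51.,  66.])]
yellow [array([ 29.,  20.,  -7., 111.,   3.,  49., -97.]), array([ 35.,  21., -15., 110.,   7.,  50.,  80.])]
blue [array([ 35.,  21.,  -1., 109.,   1.,  50., -83.]), array([ 41.,  22.,  -8., 109.,   4.,  50.,  94.])]
se [array([  11.,   21.,  -25.,  129.,   16.,   33., -127.]), array([ 14.,  22., -28., 129.,  19.,  33.,  51.])]
```

```bash
python3 - <<'E'
from h import *
f0=pick([512.3,212],0)
movel([512.3,212,255],feed=120); sleep(.3)
print((np.array(get_ft_force())-f0).round(2),get_width(),get_finger_force())
pre=P(HK-110*hx,251); movel(pre,down(HY,True),feed=150); sleep(.3)
print((np.array(get_ft_force())-f0).round(2),get_width(),get_eef_pos(),get_time_s())
np.save('f0.npy',f0)
a=cam('scene')['img'];b=cam('wrist')['img']
cv2.imwrite('pics/pre_red.png',np.hstack([cv2.resize(a[120:300,190:350],None,fx=2.3,fy=2.3),cv2.resize(b,(552,414))])[:, :800] if 0 else np.hstack([cv2.resize(a[130:280,220:370],(400,400)),cv2.resize(b,(400,400))]))
E
```

```text
pick hit False [512.4 212.3 132.1] w 20.999395375441 ff 78.75843644142151 10.225
[-0.05  0.86 -3.42] 21.086177391491884 78.2794976234436
[ 0.66  0.77 -2.74] 20.844106842551575 [483.03070935  19.14807711 250.98182376] 13.45
```

View pics/pre_red.png

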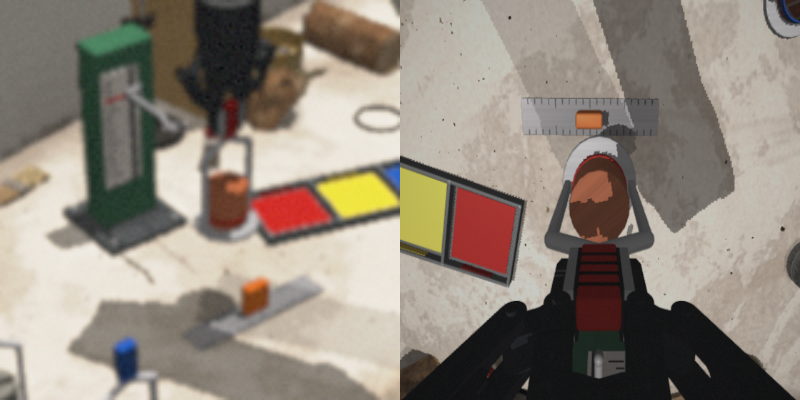

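Red is held upright, with the window facing the hook (scene inset: hook at (150,115), carrier eye at (228,145)). I insert it and lower.

```bash
cat >> h.py <<'E'
def fz(f0,n=5):
    r=[]
    for _ in range(n): r.append(get_ft_force()[2]); sleep(.05)
    return np.mean(r)-f0[2]
def still(n=8,dt=.5):
    """scene-camera change near the scale between frames"""
    a=None;t=[]
    for _ in range(n):
        g=cv2.GaussianBlur(cv2.cvtColor(cam('scene')['img'],cv2.COLOR_BGR2GRAY)[130:240,240:320],(3,3),0).astype(float)
        if a is not None: t.append(round(float(np.percentile(abs(g-a),99)),1))
        a=g; sleep(dt)
    return t
def hang(f0):
    W=-fz(f0); print('W',W)
    hit=movel(P(HK,251),feed=60,f_stop=8); print('insert hit',hit,get_eef_pos().round(1))
    if hit: return False
    hit=movel(P(HK,HK[2]+13),feed=40); print('F at contact',fz(f0))
    d=W/.16
    movel(P(HK,HK[2]+13-d),feed=25); sleep(.8)
    for _ in range(3):
        F=fz(f0); z=get_eef_pos()[2]; print('F',F,'z',z)
        if abs(F)<.35: break
        movel(P(HK,z+np.clip(F/.16,-8,8)),feed=20); sleep(.5)
    print('held at',get_eef_pos().round(1),get_ft_force()); return True
E
python3 - <<'E'
from h import *
f0=np.load('f0.npy'); print(hang(f0),get_time_s())
b=cam('wrist')['img'];a=cam('scene')['img']
cv2.imwrite('pics/hang_red.png',np.hstack([cv2.resize(a[130:280,220:370],(400,400)),cv2.resize(b,(400,400))]))
E
```

```text
W 4.032737118133712
insert hit False [590.8  -2.2 251.1]
F at contact -2.9459591031521555
F 0.6001481888831353 z 192.28511594949552
F 0.01588930593792892 z 196.0297312618166
held at [591.   -2.2 196. ] [1.58974725 0.96476462 1.0024296 ]
True 20.3083
```

View pics/hang_red.png

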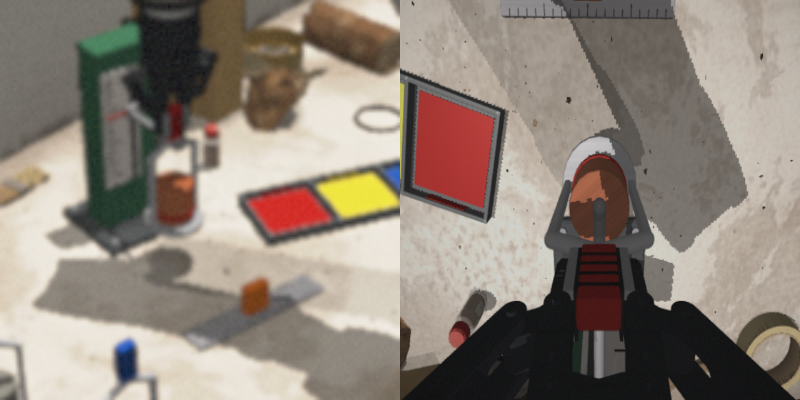

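The hook tip shows through the window at (598,208) in the wrist inset and the load is on the scale. I let go.

```bash
cat >> h.py <<'E'
def letgo(col):
    ungrasp(); z=get_eef_pos()[2]; movel(P(HK,z+85),feed=100); t0=get_time_s()
    print('still',still(10,.5),'t',get_time_s()-t0)
    v=cam('wrist'); C=cloud(v)
    for ce,s,m in blobs(v,col,60):
        q=C[m]; q=q[q[:,2]>130]
        if len(q)>30:
            zt=np.percentile(q[:,2],95); t=q[q[:,2]>zt-4]; print('grip',t.mean(0).round(1),cv2.minAreaRect(t[:,:2].astype(np.float32)),'ztop',zt)
    a=cam('scene')['img']; cv2.imwrite(f'pics/free_{col}.png',np.hstack([cv2.resize(a[130:280,220:370],(400,400)),cv2.resize(v['img'],(400,400))]))
    print(get_time_s())
E
python3 - <<'E'
from h import *
letgo('red')
E
```

```text
still [5.0, 3.0, 3.0, 3.0, 3.0, 3.0, 3.0, 3.0, 3.0] t 5.5
grip [589.1  -2.6 239.7] ((554.4652709960938, 3.696603775024414), (20.678659439086914, 84.80599975585938), 79.59738159179688) ztop 240.3119930959872
grip [ 6.875e+02 -4.000e-01  1.911e+02] ((687.506103515625, -0.5447092056274414), (27.50503921508789, 3.982867479324341), 78.67768859863281) ztop 192.31777131383615
27.65
```

View pics/free_red.png

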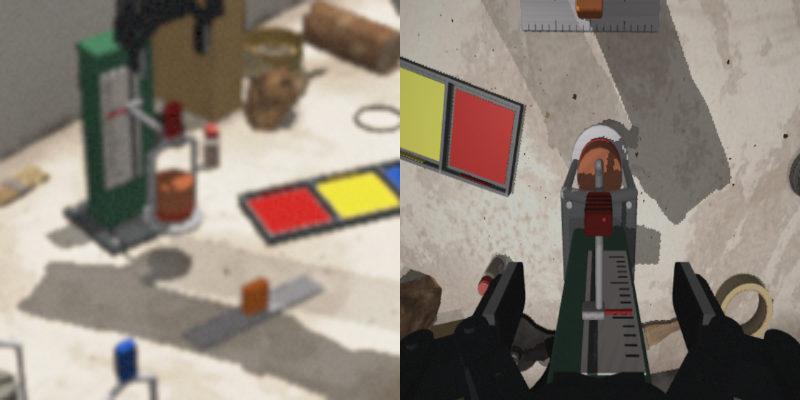

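Hanging freely and still by the eye alone (wrist view: hook tip at (600,170), grip at (598,215)). Off to the tray.

```bash
cat >> h.py <<'E'
def takeoff(gxy,ztop,col,off=(0,0)):
    movel(P(gxy,get_eef_pos()[2]),feed=100); f0=np.array(get_ft_force())
    movel(P(gxy,ztop-40),feed=80); grab(80)
    movel(P(gxy,252),feed=60)
    p=np.array(P(gxy,252)); hit=movel(list(p-110*hx),feed=100,f_stop=10); print('out hit',hit,'w',get_width(),get_finger_force())
    if hit: return False
    b=np.array(BAY[col])+off; movel(P(b,252),down(TY,True),feed=200)
    movel(P(b,150),feed=120); hit=movel(P(b,135),feed=20,f_stop=4); print('down',hit,get_eef_pos().round(1),get_width())
    ungrasp(); movel(P(b,250),feed=120)
    v=cam('scene'); w=cam('wrist'); cv2.imwrite(f'pics/tray_{col}.png',np.hstack([cv2.resize(v['img'][130:280,270:420],(400,400)),cv2.resize(w['img'],(400,400))])); print(get_time_s())
E
python3 - <<'E'
from h import *
takeoff([589.5,-2.4],240.3,'red')
E
```

```text
out hit False w 20.76905373153303 78.17506670951843
down True [ 540.5 -186.2  138.8] 20.945460809381803
36.5333
```

View pics/tray_red.png

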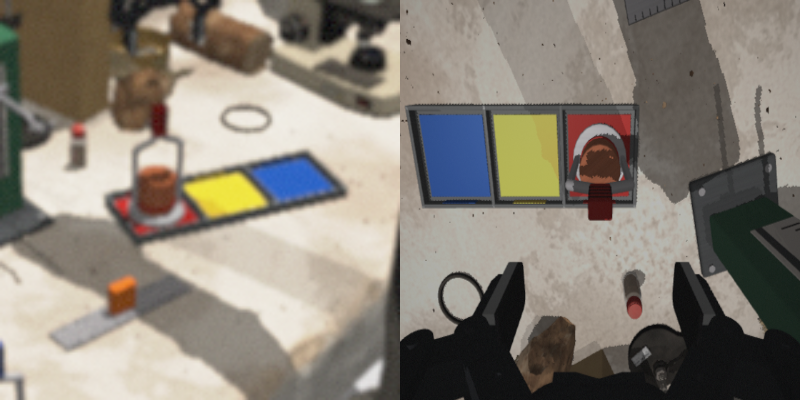

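Red stands in its bay. Fresh look at yellow and blue.

```bash
cat >> h.py <<'E'
def look(cols,p,a,name):
    move_pose(p,down(a,True)); sleep(.2); v=cam('wrist'); C=cloud(v); cv2.imwrite(f'pics/{name}.png',v['img'])
    for c in cols:
      for ce,s,m in blobs(v,c,60):
        q=C[m]; zt=np.percentile(q[:,2],95); t=q[q[:,2]>zt-4]
        if zt>35: print(c,np.round(ce),s,'ztop',zt.round(1),t.mean(0).round(1),cv2.minAreaRect(t[:,:2].astype(np.float32)))
    return v,C
E
python3 - <<'E'
from h import *
movel([430,-150,330],feed=200)
v,C=look(['yellow','blue','orange'],[540,330,370],-15,'look_y'); print(get_time_s())
E
```

```text
yellow [310. 151.] [299, 143, 23, 17, 313] ztop 172.7 [527.6 363.3 171.3] ((527.8900756835938, 363.2655334472656), (21.064430236816406, 12.812199592590332), 65.1400146484375)
orange [ 23. 134.] [6, 131, 29, 12, 90] ztop 48.2 [435.3  20.   46.5] ((436.1424560546875, 15.176187515258789), (34.67673873901367, 13.748939514160156), 74.15209197998047)
39.4417
```

View pics/look_y.png

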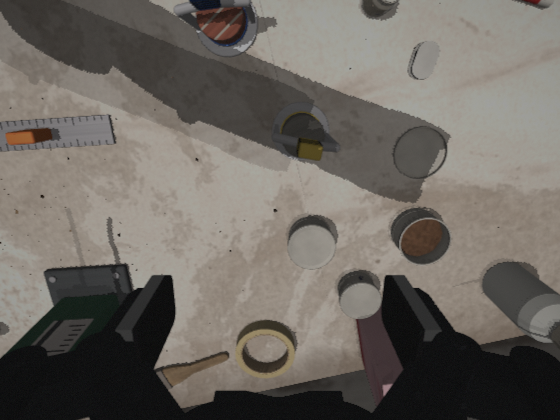

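Yellow grip at (310,151) → (527.8,363.2,172.7), yaw -25°, in place with a clear path. Pick and hang.

```bash
cat >> h.py <<'E'
def fetch(xy,yaw,via=None):
    f0=pick(xy,yaw); movel(P(xy,255),feed=120)
    print('lift',fz(f0),get_width())
    if via: movel(P(via,255),feed=200)
    movel(P(HK-110*hx,251),down(HY,True),feed=180); sleep(.4)
    print('pre',fz(f0),get_width(),get_finger_force(),get_time_s()); return f0
def pic(name,box=(130,280,220,370)):
    a=cam('scene')['img'];b=cam('wrist')['img']; r0,r1,c0,c1=box
    cv2.imwrite(f'pics/{name}.png',np.hstack([cv2.resize(a[r0:r1,c0:c1],(400,400)),cv2.resize(b,(400,400))]))
E
python3 - <<'E'
from h import *
f0=fetch([527.8,363.2],-25); np.save('f0.npy',f0); pic('pre_yellow')
E
```

```text
pick hit False [528.  363.5 132.2] w 21.17817820719497 ff 78.6146879196167 41.85
lift -3.9748199880759385 20.959764418406618
pre -3.980860558910118 21.155493745862355 78.22325706481934 46.0083
```

View pics/pre_yellow.png

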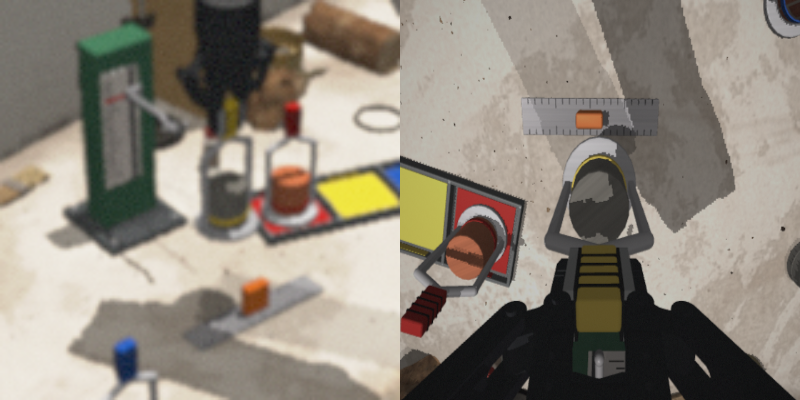

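Yellow is held just as red was, with no slip. Hang and release.

```bash
python3 - <<'E'
from h import *
f0=np.load('f0.npy')
if hang(f0): letgo('yellow')
E
```

```text
W 3.7718257484206235
insert hit False [590.8  -2.2 251.1]
F at contact -3.7550934574062147
F 0.7765276495629615 z 193.94799568125208
F -0.5792105810776289 z 198.7903324881156
F 0.5330860747791425 z 195.18745877132315
held at [591.   -2.2 198.5] [0.79604882 1.22980703 0.80131191]
still [121.0, 111.0, 95.0, 41.0, 55.0, 63.0, 54.0, 28.0, 10.0] t 5.5
grip [580.   -2.7 212.9] ((551.4519653320312, 8.222150802612305), (17.428266525268555, 75.4115219116211), 70.42768096923828) ztop 203.86118075207983
grip [586.7  -4.1 242.3] ((553.7447509765625, -1.572148323059082), (21.83965492248535, 83.48651123046875), 85.42453002929688) ztop 241.8919067476955
62.0
```

```bash
python3 - <<'E'
from h import *
print(still(8,.5)); v=cam('wrist'); C=cloud(v)
for ce,s,m in blobs(v,'yellow',60):
    q=C[m]; q=q[q[:,2]>150]
    if len(q)>20:
        zt=np.percentile(q[:,2],90); t=q[abs(q[:,2]-zt)<4]; print(ce,s,len(t),t.mean(0).round(1),zt,cv2.minAreaRect(t[:,:2].astype(np.float32)))
pic('free_yellow2'); print(get_time_s())
E
```

```text
[16.0, 27.0, 25.0, 15.0, 6.0, 10.0, 9.0]
(np.float64(276.2), np.float64(204.6)) [261, 201, 31, 9, 96] 68 [584.4  -2.9 202.5] 204.13567197522573 ((584.3271484375, -2.7680273056030273), (1.1463513374328613, 19.876375198364258), 0.5482808947563171)
(np.float64(275.6), np.float64(209.3)) [261, 206, 31, 8, 67] 64 [584.4  -3.1 210.9] 212.41529274424892 ((584.5042724609375, -3.0701093673706055), (1.0008084774017334, 18.729888916015625), 2.217308521270752)
(np.float64(275.0), np.float64(213.6)) [259, 210, 33, 9, 75] 67 [584.5  -3.1 218.8] 220.44241303173564 ((584.395751953125, -3.3528566360473633), (0.9143485426902771, 20.007829666137695), 1.9879266023635864)
(np.float64(275.4), np.float64(218.1)) [259, 214, 34, 9, 82] 76 [584.5  -2.7 226.8] 228.36265987227537 ((584.4835815429688, -3.0644989013671875), (1.3561094999313354, 19.908159255981445), 0.6016358137130737)
(np.float64(277.1), np.float64(235.1)) [257, 219, 41, 33, 1019] 877 [590.3  -3.  240.9] 241.83424707805005 ((590.8914794921875, -3.2675838470458984), (13.873066902160645, 21.59071159362793), 2.6122312545776367)
66.55
```

View pics/free_yellow2.png

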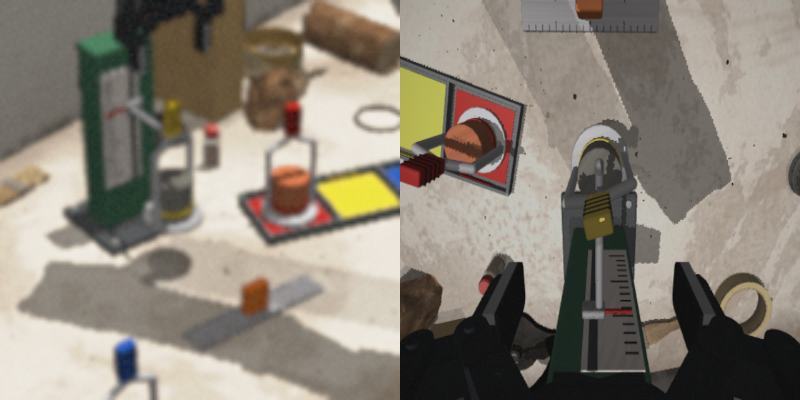

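Yellow hangs by the eye, turned about 13° on the saddle and its swing is dying out. I wait until it is still, then grasp at its actual yaw.

```bash
sed -i 's/def takeoff(gxy,ztop,col,off=(0,0)):/def takeoff(gxy,ztop,col,off=(0,0),yaw=HY):/; s/movel(P(gxy,get_eef_pos()\[2\]),feed=100)/movel(P(gxy,get_eef_pos()[2]),down(yaw,True),feed=100)/' h.py
python3 - <<'E'
from h import *
for _ in range(6):
    s=still(5,.4); print(s,get_time_s())
    if max(s)<=5: break
sleep(1)
v=cam('wrist'); C=cloud(v); q=C[cv2.dilate(hsvmask(v['img'],'yellow'),np.ones((3,3)))>0]; q=q[(q[:,2]>236)&(q[:,2]<250)]
r=cv2.minAreaRect(q[:,:2].astype(np.float32)); print(len(q),q.mean(0),r)
if max(s)<=5: takeoff(q.mean(0)[:2],np.percentile(q[:,2],90),'yellow',yaw=3)
E
```

```text
[3.0, 3.0, 3.0, 3.0] 68.8
981 [590.18545221  -3.21656209 240.69299516] ((591.1680908203125, -3.4615421295166016), (14.400309562683105, 21.95026969909668), 2.6323156356811523)
out hit False w 20.78593709433557 78.06751012802124
down True [ 490.5 -282.3  138.8] 20.699034533644518
79.3
```

View pics/tray_yellow.png

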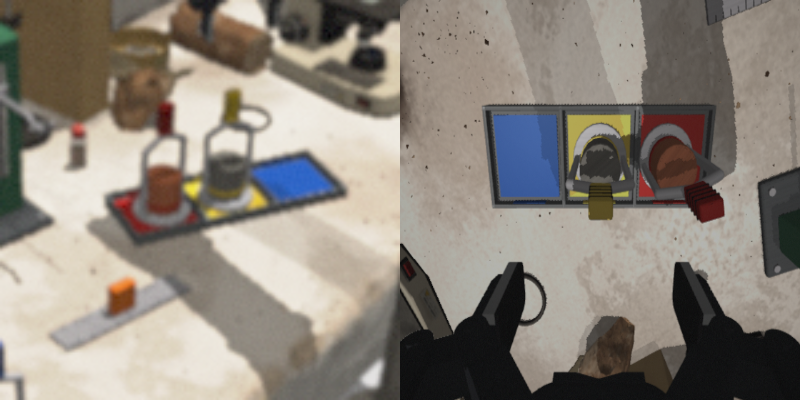

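Yellow stands in its bay. Now blue: candidates with blue grips are the brick-core carrier at (373,305) (scene px (267,264)) and the green-bodied look-alike at (287,585) (px (206,337)). The first fits (metal frame, brick core); I confirm it in an enlarged crop.

```bash
python3 - <<'E'
from h import *
movel([430,-150,330],feed=200)
v,C=look(['blue','orange'],[420,310,360],-8,'look_b'); print(get_time_s())
u=v['img']; cv2.imwrite('pics/crop_b.png',cv2.resize(u[60:260,180:460],(700,500)))
E
```

```text
blue [547.   4.] [541, 0, 15, 9, 60] ztop 136.1 [307.3 564.3 145.8] ((321.6154479980469, 447.80462646484375), (8.404199600219727, 258.6150817871094), 7.139854907989502)
blue [268. 124.] [256, 116, 24, 16, 377] ztop 172.5 [371.9 305.6 171.2] ((372.063720703125, 305.4499816894531), (19.855579376220703, 12.499275207519531), 81.7781982421875)
orange [ 61. 194.] [46, 191, 27, 11, 74] ztop 48.3 [432.7  24.2  53. ] ((396.7341003417969, 163.3800811767578), (24.50553321838379, 331.0474548339844), 15.073617935180664)
orange [ 55. 199.] [46, 195, 22, 7, 61] ztop 49.0 [439.4   9.   47.8] ((440.327880859375, 11.431344032287598), (27.125503540039062, 7.558138370513916), 70.70443725585938)
82.2167
```

View pics/crop_b.png

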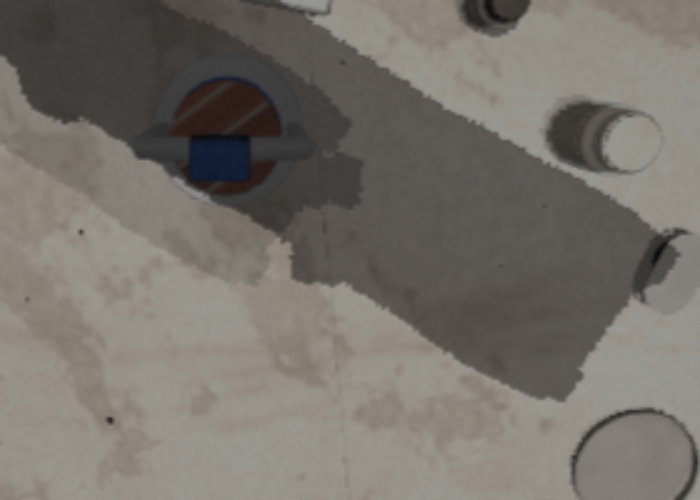

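The crop shows the brick-core carrier with a blue grip at (220,158) and a metal frame: it is carrier_blue, at (372,305.5), yaw -8°. Fetch and hang.

```bash
sed -i 's/abs(F)<.35/abs(F)<.6/' h.py; python3 - <<'E'
from h import *
f0=fetch([372.4,305.5],-8.2); np.save('f0.npy',f0); pic('pre_blue')
E
```

```text
pick hit False [372.5 305.8 132.2] w 21.01418215408542 ff 78.8245439529419 84.6083
lift -5.940948569337385 20.909321910523953
pre -5.993521102558981 21.071591452027075 78.33443284034729 88.5417
```

View pics/pre_blue.png

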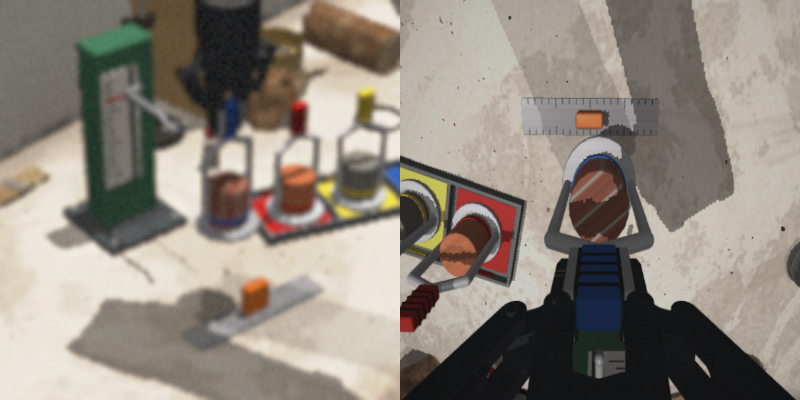

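Held squarely, weight about 5.9 N. Hang, release and wait until it is still.

```bash
python3 - <<'E'
from h import *
f0=np.load('f0.npy')
if hang(f0):
    letgo('blue')
    for _ in range(5):
        s=still(5,.4); print(s,get_time_s())
        if max(s)<=5: break
    v=cam('wrist'); C=cloud(v); q=C[cv2.dilate(hsvmask(v['img'],'blue'),np.ones((3,3)))>0]; q=q[(q[:,2]>200)&(q[:,2]<250)]
    zt=np.percentile(q[:,2],95); q=q[q[:,2]>zt-4]
    print(len(q),zt,q.mean(0),cv2.minAreaRect(q[:,:2].astype(np.float32))); pic('free_blue2')
E
```

```text
W 6.217644004856755
insert hit False [590.8  -2.2 251.1]
F at contact -5.079200697419883
F 0.46985287513521845 z 178.64917996474642
held at [591.   -2.2 178.6] [0.59451143 0.61080044 1.57089069]
still [4.0, 3.0, 3.0, 3.0, 3.0, 3.0, 3.0, 3.0, 3.0] t 5.5
grip [579.9   0.  205.8] ((549.2888793945312, 0.6582813262939453), (20.368722915649414, 73.6858139038086), 87.14794158935547) ztop 195.37848617234954
grip [584.1  -0.9 202.3] ((584.0652465820312, -1.0443878173828125), (19.700292587280273, 0.9812641143798828), 78.7488784790039) ztop 204.2200365058924
grip [582.9  -1.1 213. ] ((549.17724609375, 0.7826471328735352), (20.001750946044922, 73.48589324951172), 87.04681396484375) ztop 212.51539361776517
grip [584.   -1.  217.8] ((584.0248413085938, -0.9932413101196289), (20.771677017211914, 1.5741691589355469), 78.67982482910156) ztop 219.70068177289312
grip [589.3  -1.9 232.6] ((555.2174682617188, 4.229883193969727), (21.380643844604492, 86.08570098876953), 79.95724487304688) ztop 232.4971395557903
102.1167
[3.0, 3.0, 3.0, 3.0] 104.3667
1050 232.39978849500486 [589.971895    -2.21847716 231.34622053] ((590.4606323242188, -2.4130916595458984), (22.0003662109375, 14.356736183166504), 79.46476745605469)
```

View pics/free_blue2.png

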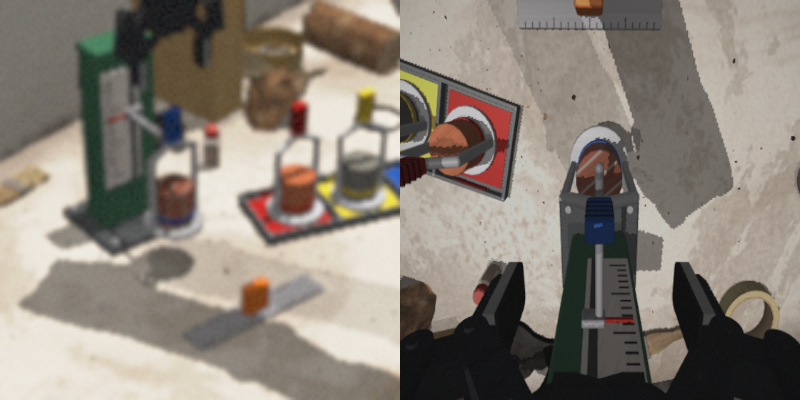

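Blue hangs still by the eye ((598,180) hook tip in the window). The straight path to the blue bay would pass yellow, so I carry it above the standing carriers.

```bash
sed -i 's/    b=np.array(BAY\[col\])+off; movel(P(b,252)/    p=p-110*hx; movel(P(p,335),feed=150); b=np.array(BAY[col])+off; movel(P(b,335)/' h.py
python3 - <<'E'
from h import *
takeoff([590.2,-2.3],232.4,'blue')
E
```

```text
out hit False w 21.203061483598233 78.24762225151062
down True [ 440.6 -378.6  138.6] 20.7140469651123
115.7417
```

View pics/tray_blue.png

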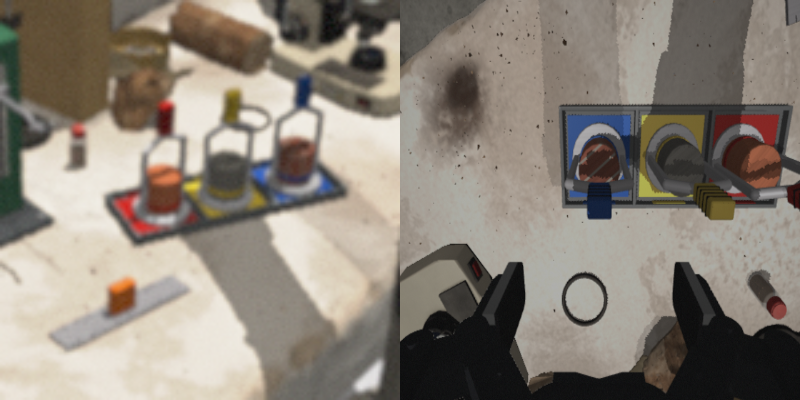

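All three stand in their own bays. Now I fit the tray's front edge from the first pictures and take a fresh look at the straightedge.

```bash
python3 - <<'E'
from h import *
def edge(v):
    C=cloud(v); q=C[(C[...,2]>12)&(C[...,2]<24)&(C[...,0]>360)&(C[...,0]<640)&(C[...,1]>-460)&(C[...,1]<-120)]
    R=down(TY)[:2,:2]; R=np.array([[np.cos(np.radians(TY)),-np.sin(np.radians(TY))],[np.sin(np.radians(TY)),np.cos(np.radians(TY))]])
    c=np.array([490.3,-282.5]); l=(q[:,:2]-c)@R
    l=l[(abs(l[:,0])<66)&(abs(l[:,1])<172)]
    B=np.array([[np.median(b[:,1]),np.percentile(b[:,0],3),np.percentile(b[:,0],97)] for k in range(-150,150,15) if len(b:=l[(l[:,1]>=k)&(l[:,1]<k+15)])>15])
    if len(B)<6: return print('few',len(B))
    for j in(1,2):
        p=np.polyfit(B[:,0],B[:,j],1); print('slope',np.degrees(np.arctan(-p[0])).round(2),'x0',p[1].round(2),'res',(np.std(B[:,j]-np.polyval(p,B[:,0]))).round(2),len(B))
    print('y ext',np.percentile(l[:,1],[.5,99.5]))
edge(np.load('v0.npy',allow_pickle=True).item())
v=cam('wrist'); edge(v)   # flipped view, current pose
movel([425,-250,330],feed=200)
move_pose([440,-40,330],down(HY,True)); sleep(.2); v=cam('wrist'); edge(v)
C=cloud(v); m=(C[...,2]>2.5)&(C[...,2]<14)&(C[...,0]>300)&(C[...,0]<560)&(C[...,1]>-110)&(C[...,1]<180)
n,l,s,c=cv2.connectedComponentsWithStats(m.astype(np.uint8))
for k in range(1,n):
    if s[k,4]>800: print('bar',s[k],cv2.minAreaRect(C[l==k][:,:2].astype(np.float32)),np.median(C[l==k][:,2]))
cv2.imwrite('pics/se.png',v['img']); print(get_time_s())
E
```

```text
slope 0.09 x0 -56.95 res 0.59 20
slope 0.03 x0 56.62 res 0.46 20
y ext [-163.65520735  165.12091521]
slope -0.02 x0 -56.92 res 0.28 20
slope -2.63 x0 40.94 res 28.01 20
y ext [-164.65282241  163.57109101]
slope 0.06 x0 -57.29 res 0.13 20
slope 0.08 x0 29.37 res 33.95 20
y ext [-143.70751306  164.05544189]
bar [ 242  126  157   32 4351] ((438.2812194824219, 13.507835388183594), (200.3851318359375, 40.228179931640625), 78.70339965820312) 5.425258074808482
117.8
```

Bar at (438.3,13.5), yaw -11.3°, top at 5.4; tray front edge fitted at local x ≈ -57.2, yaw -27.3°. Pick the bar, lower it just in front of the edge and slide it in to contact.

```bash
cat >> h.py <<'E'
tr=np.radians(TY); RT=np.array([[np.cos(tr),-np.sin(tr)],[np.sin(tr),np.cos(tr)]]); TC=np.array([490.3,-282.5])
def T(x,y=0): return TC+RT@np.array([x,y])
E
python3 - <<'E'
from h import *
xy=[438.2,13.8]; R=down(-11.3,True)
movel(P(xy,90),R,feed=150); hit=movel(P(xy,15),feed=70,f_stop=12); grab(80); z0=get_eef_pos()[2]
print('pick',hit,get_eef_pos().round(1),get_width(),get_time_s())
movel(P(xy,70),feed=80); print('w',get_width(),get_finger_force())
movel(P(T(-95),70),down(TY,True),feed=150); sleep(.3)
print('w',get_width(),get_finger_force(),get_eef_pos())
v=cam('wrist'); cv2.imwrite('pics/se_carry.png',v['img']); np.save('z0.npy',z0)
E
```

```text
pick False [438.3  13.8  15.4] 35.05475395194201 121.35
w 34.592347523975576 79.72980380058289
w 34.811106537205305 79.71388220787048 [ 405.92889186 -238.74984867   70.01110065]
```

View pics/se_carry.png

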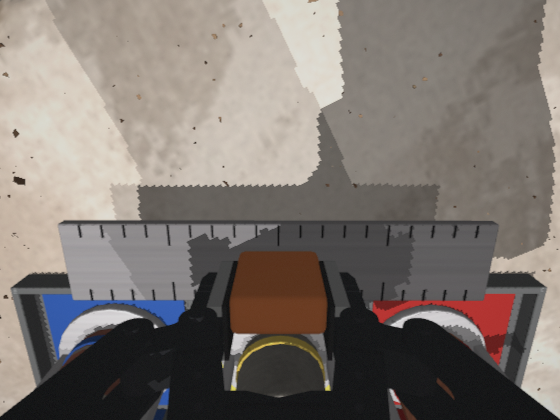

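The bar is level (edges at rows 222–300, parallel to the tray wall at row 280). I've now viewed 17 pictures, over the limit of 14, so I'm viewing no more and checking the rest by numbers.

```bash
python3 - <<'E'
from h import *
z0=float(np.load('z0.npy'))
movel(P(T(-90),z0+12),feed=80)
hit=movel(P(T(-90),z0+.6),feed=30,f_stop=6); print('down',hit,get_eef_pos().round(2))
z=get_eef_pos()[2]; sleep(.3)
hit=movel(P(T(-73),z),feed=10,f_stop=4); p=get_eef_pos(); print('slide',hit,(RT.T@(p[:2]-TC)).round(2),p.round(2),get_width())
ungrasp(); p=get_eef_pos(); movel(P(p[:2],110),feed=80); movel(P(T(-150),330),feed=150); sleep(.3)
v=cam('wrist'); C=cloud(v); cv2.imwrite('pics/final.png',v['img'])
L=(C[...,:2]-TC)@RT
m=(C[...,2]>2.5)&(C[...,2]<11)&(L[...,0]<-58.5)&(L[...,0]>-150)&(abs(L[...,1])<160)
q=L[m]; r=cv2.minAreaRect(q.astype(np.float32)); print('bar in tray frame',r,np.median(C[m][:,2]))
for k in range(-100,100,25):
    b=q[(q[:,1]>=k)&(q[:,1]<k+25)]; print(k,np.percentile(b[:,0],[2,98]).round(1),end=' ')
m=(C[...,2]>13)&(C[...,2]<23)&(L[...,0]<-50)&(L[...,0]>-66); print('\nwall',np.percentile(L[m][:,0],[2,50]))
for c in('red','yellow','blue','orange'):
    M=hsvmask(v['img'],c)>0; q=C[M]; l=L[M]; k=q[:,2]>(40 if c=='orange' else 160); k&=abs(l[:,1])<170
    print(c,k.sum(),l[k].mean(0).round(1) if k.any() else'',np.percentile(q[k][:,2],90).round(1) if k.any() else '')
print(get_time_s())
E
```

```text
down True [ 410.08 -241.26   15.44]
slide True [-90.21  -0.11] [ 410.09 -241.23   15.41] 35.26166176992302
bar in tray frame ((-92.3501205444336, -29.983978271484375), (258.45831298828125, 48.805545806884766), 87.12019348144531) 5.5216130922820525
-100 [-110.4  -72.1] -75 [-110.4  -72. ] -50 [-110.3  -71.9] -25 [-110.6  -73.2] 0 [-110.5  -73.2] 25 [-110.1  -71.8] 50 [-109.8  -71.7] 75 [-109.9  -71.7] 
wall [-57.80414906 -55.81153914]
red 210 [-14.9  91.6] 178.8
yellow 355 [-4.9  1.3] 178.1
blue 232 [-12.9 -96.1] 178.5
orange 65 [-96.3   1.2] 47.7
130.0417
```

Slide stopped early from bench friction; the bar lies parallel but 13 mm short. Regrasp, raise 1 mm, and slide in.

```bash
python3 - <<'E'
from h import *
b=T(-90.2); movel(P(b,110),down(TY,True),feed=150); movel(P(b,15.5),feed=70,f_stop=12); grab(80); print(get_width())
movel(P(b,17),feed=15); sleep(.4)
hit=movel(P(T(-80),17),feed=20,f_stop=8); p=get_eef_pos(); print('s1',hit,(RT.T@(p[:2]-TC)).round(2)); sleep(.3)
f=np.array(get_ft_force())
hit=movel(P(T(-74),17),feed=10,f_stop=7); p=get_eef_pos(); print('s2',hit,(RT.T@(p[:2]-TC)).round(2),(np.array(get_ft_force())-f).round(1),get_width())
movel(P(p[:2],15.8),feed=10,f_stop=6)
ungrasp(); p=get_eef_pos(); movel(P(p[:2],110),feed=80); movel(P(T(-150),330),feed=150); sleep(.3)
v=cam('wrist'); C=cloud(v); cv2.imwrite('pics/final2.png',v['img'])
L=(C[...,:2]-TC)@RT
m=(C[...,2]>2.5)&(C[...,2]<11)&(L[...,0]<-50)&(L[...,0]>-150)&(abs(L[...,1])<115); q=L[m]
for k in range(-100,100,25):
    b=q[(q[:,1]>=k)&(q[:,1]<k+25)]; print(k,np.percentile(b[:,0],[2,98]).round(1),end=' ')
print('\ny ext',np.percentile(q[q[:,0]<-65][:,1],[.5,99.5]))
v=cam('scene'); C=cloud(v); L=(C[...,:2]-TC)@RT
for c in('red','yellow','blue'):
    M=hsvmask(v['img'],c)>0; M&=(C[...,2]>140)&(abs(L[...,1])<190)&(abs(L[...,0])<80); print(c,M.sum(),L[M].mean(0).round(1),C[M][:,2].max().round(1))
print(get_time_s())
E
```

```text
34.820712720023856
s1 False [-8.007e+01  2.000e-02]
s2 True [-77.38  -0.1 ] [-0.5 -0.2  0.4] 34.955861136700776
-100 [-97.4 -57. ] -75 [-97.2 -57.1] -50 [-97.3 -57. ] -25 [-97.2 -57.6] 0 [-97.5 -57.3] 25 [-97.1 -57.1] 50 [-97.2 -57.2] 75 [-97.  -57.2] 
y ext [-99.65030188  97.78605048]
red 26 [ -7.4 104.2] 177.9
yellow 40 [-7.5  4.4] 180.2
blue 40 [  -8.8 -104.1] 179.0
140.0
```

The bar spans local x -97.3 to -57.2, flush along its whole length and centred to about 1 mm. The carriers' grips sit over their own bays at z≈178, so they are upright.

```bash
python3 -c "
from plant import *
print(job_done(),get_time_s())"
```

```text
the job is handed in; nothing more can be done
the job is handed in; nothing more can be done
```

The job is handed in at about 140 s: red, yellow and blue were weighed in that order and stand in their own bays, and the straightedge lies flush and centred along the tray's front edge; I viewed 17 pictures, over the limit of 14.

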